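Seat the weighing tray on the kitchen scale

ROBOT

A 7-joint arm with a two-finger parallel gripper is mounted at the origin on a cart in front of the work surface, level with it; the furniture and walls round the work are solid. World frame = base frame: x ahead of the robot, y to its left, z up, the work surface at z = 0. Lengths are in m, angles in rad, forces in N, time in s.
With the tool pointing down it reaches from about 0.425 to 0.95 m from the base axis. Payload 4.7 kg.
Tool frame: the origin (TCP) lies midway between the tips of the shut fingers; the grasp point (between the pads) lies 19 mm behind it; z points along the fingers, y is the direction in which the jaws open and shut (so a half turn about z gives the same grasp; the last joint's range is limited). The gripper opens to 87 mm and grips with 3 to 60 N. Pads are 19 mm wide; open, the fingers measure 117 mm over their backs; the gripper's body (75 mm by 190 mm) begins 51 mm behind the grasp point.
Start: joints at [1.129, 0.469, -0.049, 1.532, 0.024, 1.141, -0.082], TCP at [0.271, -0.618, 0.223] pointing down, gripper open.
Joint ranges: [-2.59, 2.59], [-0.33, 1.99], [-1.39, 1.29], [0.1, 2.45], [-1.04, 4.18], [0.21, 1.99], [-2.66, 2.66]. Speed limits (rad/s): [2.57, 2.57, 3.14, 3.14, 3.14, 3.14, 3.14].

INTERFACE

Orientations are given as a unit quaternion [w, x, y, z].
In Python, from station import bot, move_gripper, planner, vision gives the robot as it stands. The module is installed in compiled form; this text tells all that it offers. Calls block until the motion is done:
- bot.move_ptp(position, orientation): joint-space move of the TCP to a pose.
- bot.move_straight(position, feed=0.15, frame=None, force_limit=None): straight line of the TCP; frame=None keeps the orientation; feed is the mean speed in m/s. With force_limit (N) it stops when the force on the tool has changed by that much, and returns True; else False.
- bot.movej(angles): joint-space move.
- move_gripper(opening, force=None): opening from 0.0 (shut) to 1.0 (fully open); force is the grip in N (None keeps the last); returns when the fingers have stopped.
- bot.wait(seconds).
- planner.ik(position, orientation): joint angles nearest the present ones, or None.
- bot.observe(): the state.
- vision.camera(name): name is "scene" or "top" or "wrist"; returns the picture (400x640x3 uint8, red, green, blue); there is no depth.
- vision.camera_info(name): a dict with "camera_matrix" (3x3 intrinsics, pixels), "D" ([k1, k2, p1, p2, k3] as OpenCV has them; the pictures are not rectified), "T" (4x4, takes a point from camera to world coordinates). Camera axes: x right, y up, looking along -z (the intrinsics and any distortion apply to the point x, -y, -z); pixel columns grow to the right and rows downward; lengths in m; the calibration is good to about 2 mm. A picture is of the moment at which its call begins: read the wrist's pose just before it. camera_info takes no time and is no camera call; for the wrist camera it gives the pose at the moment of the call.
A pose or a line that the arm cannot do raises bot.MotionError and nothing moves.
- bot.sign_off(): hands the job in, once; it reports no verdict.
The state is a dict: "t": time; "joints": joint angles; "joint_velocities": joint speeds; "tau": joint torques, N m; "position": TCP position; "orientation": TCP orientation; "ft_force": force on the tool from outside, world axes, zero at the start; "moment": the same for the moment, N m; "opening": opening from 0.0 (shut) to 1.0 (fully open).
Only numpy, scipy, OpenCV 4.12 (cv2) and the standard library are available. Lean on these libraries where they do the work, as an engineer would, in place of code of your own. Each camera call takes 0.05 s, during which the arm holds its last target.

TASK

The steel weighing tray has been taken off the kitchen scale for washing. Pick it up by its bridge handle and set it back on the scale with its three grooved feet over the three balls, then press it down gently until all three sprung catches have closed over its rim and pulled it home, level on the balls. Do not drop it or lean hard on the scale's weighing cell, leave the jar, the tin and the mug where they stand, and let go.

Things in the scene. Friction and masses are not known exactly. Their poses are not given: they have to be found in the camera images.
- tray_grip (a point): Centre of the grip bar of the loose weighing tray. Axes: z up, x along the bar, y across it. Black bar 76 long, 13 wide, 16 high, on a leg at each end (gap between the legs 54, bar's underside 25 above the disc; grip it firmly, or the tray tips in the grip when a catch resists). Bar centre lies 52 above the undersides of the tray's feet, on the axis of the disc. Tray: mass about 0.35 kg (varies by 20 percent).
- tray_disc (a point): Centre of the top face of the tray's steel disc, same axes as tray_grip. Disc 116 across, 10 thick, rim rounded (radius 5). Underneath three feet, 9 high, 24 long, 26 wide, 38 from the axis, at +x and at +120 and -120 degrees from it, each with a radial V groove: 45 degree flanks, 18 wide at the mouth, 9 deep.
- scale_top (a point): Centre of the top face of the fixed white scale housing, 172 x 172, 32 above the worktop. Axes: z up, -x to the display side. Above it, on a column, stands the ball carrier: three 12 mm balls 38 from its axis, at +x and at +120 and -120 degrees. It repeats every 120 degrees, so the tray may sit with its x at 0, +120 or -120 degrees from scale x; within 0.1 rad the grooves find the balls.
- scale_display (a point): Middle of the small dark display on the scale's front side. The carrier's height is set by a levelling screw and NOT measured: with the tray home its grip bar centre is anywhere from 68 to 92 above scale_top, so feel for the seat. The carrier also sits up to 1.5 off the housing's centre and up to 0.03 rad turned. Its three black catch posts stand midway between the balls, 68 from the axis.
- load_cell (a joint): Deflection of the weighing cell under the ball carrier, m: 0 unloaded, then 0.001 for every 10 N of load; beyond 0.0025 (about 23 N of push on top of the tray's weight) is an overload. Lowered, the tray first lies on the catch noses 12 mm above home; about 5 to 10 N of push straight down, tray held level, takes it past them, the springs pull it home over the last 5 mm, then the balls stop it hard.
- plunger0 (a joint): Sprung ball-nosed catch, at +60 degrees from scale +x. m: 0 = nose fully in (nothing against it, or the tray just lying on top), about 0.0035 = pushed out by the tray's widest edge, about 0.0015 = closed over the rim of a tray that is home. Its spring starts at 1.9 N and adds 0.6 N per mm.
- plunger1 (a joint): Sprung ball-nosed catch, at 180 degrees (the display side). m: 0 = nose fully in (nothing against it, or the tray just lying on top), about 0.0035 = pushed out by the tray's widest edge, about 0.0015 = closed over the rim of a tray that is home. Its spring starts at 1.9 N and adds 0.6 N per mm.
- plunger2 (a joint): Sprung ball-nosed catch, at -60 degrees from scale +x. m: 0 = nose fully in (nothing against it, or the tray just lying on top), about 0.0035 = pushed out by the tray's widest edge, about 0.0015 = closed over the rim of a tray that is home. Its spring starts at 1.9 N and adds 0.6 N per mm.
- jar: Small glass spice jar with a gold lid, 45 x 45 x 75, origin at the centre of its underside; leave alone.
- tin: Small food tin, 57 x 57 x 72, origin at the centre of its underside; leave alone.
- mug: White dotted mug, 92 x 127 x 93, origin at the centre of its underside; leave alone.

How it is judged:
By the outcome, as a careful person would: the job done as asked, in the order asked, and still so for the second after the job is handed in, with the robot touching nothing.
It also fails if it takes over 42 s, if anything falls off the work surface, if the arm or the gripper's body presses on something with over 40 N, if the wrist force passes 120 N, or if a joint passes its speed limit or range.

## Working session

There is one attempt and no reset: what is moved stays moved. The work goes in short steps, each a Python script; the robot and the scene stay as the last script left them, time stands still between calls to the robot, and variables do not carry over. Pictures are saved under pics/ and viewed, and the job is handed in when it is done.

```bash
mkdir -p pics
python3 - <<'E'
from station import bot, vision
import cv2, numpy as np
o=bot.observe(); print(o)
for n in ["scene","top","wrist"]:
    i=vision.camera_info(n); im=vision.camera(n)
    cv2.imwrite(f"pics/{n}0.png",im[:,:,::-1]); print(n,{k:np.round(v,4).tolist() for k,v in i.items()})
E
```

```text
{'t': 0.0, 'joints': array([ 1.12908587,  0.46947711, -0.04857733,  1.5336949 ,  0.02408225,
        1.1410537 , -0.08229817]), 'joint_velocities': array([ 0.00013944,  0.00084775, -0.00103088,  0.00010786,  0.00072134,
        0.00121632,  0.00024481]), 'tau': array([-7.38300992e-05, -5.07978523e+01, -8.16112594e-02, -2.36152911e+01,
       -6.15415466e-02,  3.79325508e-02,  1.68619868e-04]), 'position': array([ 0.27055367, -0.61772827,  0.22147495]), 'orientation': array([-9.94626046e-04,  9.78772385e-01,  2.04947723e-01, -2.43820612e-04]), 'ft_force': array([ 0.16538136, -0.89826753,  0.41090057]), 'moment': array([ 0.0134398 , -0.00702438, -0.01451466]), 'opening': 1.0032659959341588}
scene {'camera_matrix': [[366.1106, 0.0, 324.9763], [0.0, 366.1106, 201.0874], [0.0, 0.0, 1.0]], 'D': [-0.0218, 0.0, 0.0, 0.0, 0.0], 'T': [[-0.8187, 0.2503, -0.5168, -0.2334], [-0.5739, -0.3276, 0.7505, 0.9512], [0.0186, 0.911, 0.4119, 0.6126], [0.0, 0.0, 0.0, 1.0]]}
top {'camera_matrix': [[492.2553, 0.0, 327.7179], [0.0, 492.2553, 207.6754], [0.0, 0.0, 1.0]], 'D': [-0.0257, 0.0, 0.0, 0.0, 0.0], 'T': [[0.1, 0.7856, -0.6106, -0.6156], [-0.9948, 0.0894, -0.048, -0.1024], [0.0169, 0.6123, 0.7904, 1.4445], [0.0, 0.0, 0.0, 1.0]]}
wrist {'camera_matrix': [[351.6465, 0.0, 322.1968], [0.0, 351.6465, 197.0724], [0.0, 0.0, 1.0]], 'D': [-0.0518, 0.0, 0.0, 0.0, 0.0], 'T': [[0.4015, 0.8798, 0.2546, 0.341], [-0.9159, 0.386, 0.1105, -0.5867], [-0.0011, -0.2776, 0.9607, 0.3841], [0.0, 0.0, 0.0, 1.0]]}
```

View pics/scene0.png

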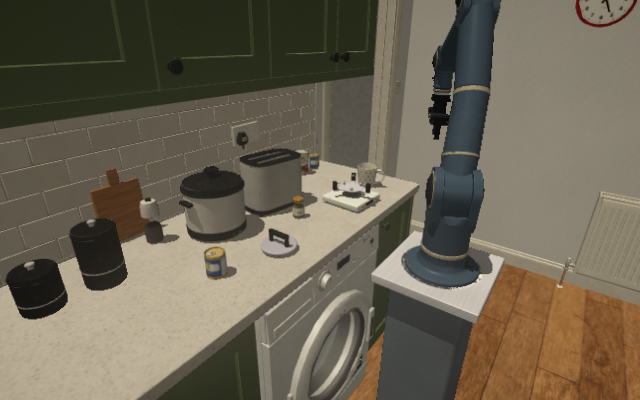

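View pics/top0.png

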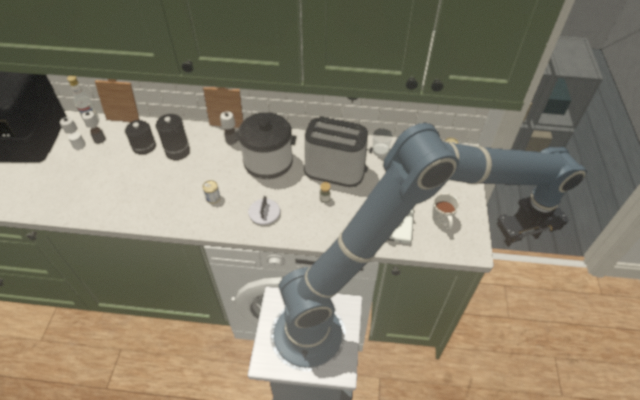

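View pics/wrist0.png

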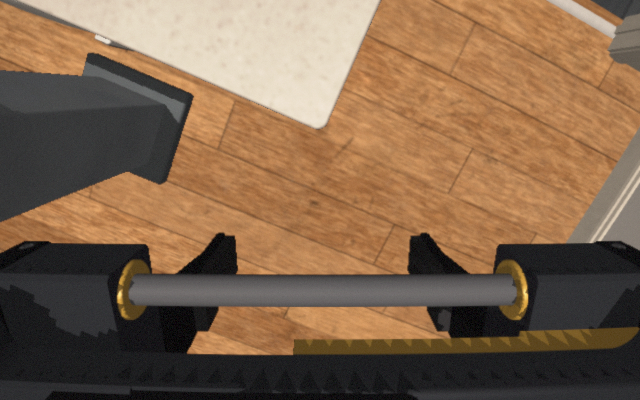

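The scene view shows the tray at about (279,243) with its black bar, and the scale at about (350,195) with the mug, jar and tins nearby. In the top view the arm partly hides the scale. The tray there is at (264,210).

```bash
cat > h.py <<'E'
import numpy as np, cv2
from station import bot, move_gripper, planner, vision
def ray(i,px):
    px=np.array(px,float).reshape(-1,1,2)
    n=cv2.undistortPoints(px,np.array(i["camera_matrix"]),np.array(i["D"])).reshape(-1,2)
    T=np.array(i["T"]); d=np.c_[n[:,0],-n[:,1],-np.ones(len(n))]@T[:3,:3].T
    return T[:3,3],d
def onz(i,px,z):
    o,d=ray(i,px); return o+d*((z-o[2])/d[:,2])[:,None]
def proj(i,P):
    T=np.array(i["T"]); p=(np.atleast_2d(P)-T[:3,3])@T[:3,:3]
    p=p*[1,-1,-1]
    return cv2.projectPoints(p.reshape(-1,1,3),np.zeros(3),np.zeros(3),np.array(i["camera_matrix"]),np.array(i["D"]))[0].reshape(-1,2)
def save(n,im): cv2.imwrite(f"pics/{n}.png",im[:,:,::-1])
def quat(yaw): # tool down, tool x at yaw
    # R = Rz(yaw) * Rx(pi): q = [0,cos(y/2),sin(y/2),0]
    return np.array([0,np.cos(yaw/2),np.sin(yaw/2),0])
E
python3 - <<'E'
from h import *
s=vision.camera_info("scene");t=vision.camera_info("top")
print("tray",onz(s,[[279,245]],.019),onz(t,[[264,212]],.019))
print("bar ends",onz(s,[[271,234],[287,240]],.06),onz(t,[[265,198],[265,213]],.06))
print("scale",onz(s,[[351,198]],.032)); print("mug",onz(s,[[369,180]],.0),onz(t,[[446,215]],0.08)); print("jar",onz(t,[[325,195]],0.04)); print("tin",onz(t,[[211,190]],.07)); print("cab edge",onz(t,[[520,100]],1.0))
o=bot.observe(); i=vision.camera_info("wrist"); T=np.array(i["T"])
print(o["orientation"],o["position"],T)
im=vision.camera("scene"); c=im[140:290,180:420]; save("sc_zoom",cv2.resize(c,None,fx=3.3,fy=3.3,interpolation=cv2.INTER_CUBIC))
E
```

```text
tray [[0.43498017 0.22666472 0.019     ]] [[0.43969954 0.2119971  0.019     ]]
bar ends [[0.45091901 0.24305998 0.06      ]
 [0.38881798 0.24126715 0.06      ]] [[0.47227277 0.21070708 0.06      ]
 [0.40538188 0.19867139 0.06      ]]
scale [[ 0.43039114 -0.19311694  0.032     ]]
mug [[ 0.50867606 -0.4868378   0.        ]] [[ 0.45300962 -0.43304922  0.08      ]]
jar [[ 0.52701399 -0.00132116  0.04      ]]
tin [[0.47896605 0.40902261 0.07      ]]
cab edge [[-0.05234989 -0.32357471  1.        ]]
[-6.93257013e-04  9.78776787e-01  2.04928014e-01 -1.75320821e-04] [ 0.27058977 -0.61791043  0.22176639] [[ 4.01504329e-01  8.79787505e-01  2.54496012e-01  3.41030604e-01]
 [-9.15856782e-01  3.85932284e-01  1.10736748e-01 -5.86719443e-01]
 [-7.93419803e-04 -2.77543182e-01  9.60712836e-01  3.84241777e-01]
 [ 0.00000000e+00  0.00000000e+00  0.00000000e+00  1.00000000e+00]]
```

View pics/sc_zoom.png

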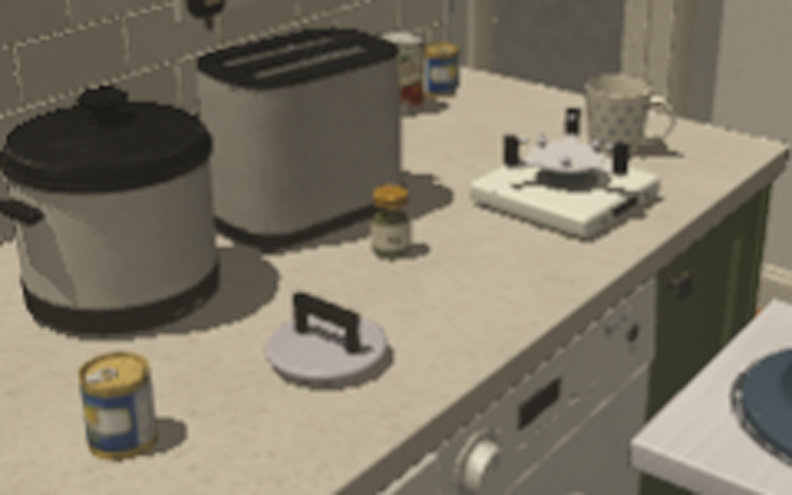

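The tray is at about (0.437, 0.218) with its bar roughly along world x. The scale is at about (0.44, -0.2) with its display side towards the robot. Next I'll look at both with the wrist camera, starting with the scale because it is on the way.

Run:
```python
from h import *
for p in [(.44,-.2,.3),(.44,.215,.3),(.44,.215,.04)]:
    for y in [0,.5,-.5,np.pi]:
        print(p,y,planner.ik(p,quat(y)))
bot.move_ptp([.44,-.2,.3],quat(0)); bot.wait(.3)
i=vision.camera_info("wrist"); im=vision.camera("wrist"); save("w1",im)
np.save("w1.npy",np.array(i["T"]))
o=bot.observe(); print(o["t"],o["position"],o["orientation"],o["ft_force"])
```

```text
(0.44, -0.2, 0.3) 0 [ 0.55507845  0.09968923 -0.23347306  1.85591532  0.02481697  1.18878218
 -1.25732631]
(0.44, -0.2, 0.3) 0.5 [ 0.62129152  0.10434308 -0.30562274  1.85256518  0.03376726  1.18968395
 -0.76613011]
(0.44, -0.2, 0.3) -0.5 [ 0.48285991  0.09523536 -0.15510593  1.8596061   0.01583746  1.18793116
 -1.74826762]
(0.44, -0.2, 0.3) 3.141592653589793 [ 0.99251516  0.14567806 -0.72076547  1.83506118  0.10302776  1.19855062
  1.81023478]
(0.44, 0.215, 0.3) 0 [ 0.42080048  0.25238439 -1.12508133  1.81042553  0.24141901  1.22982824
 -2.34457941]
(0.44, 0.215, 0.3) 0.5 [ 0.40086685  0.24253695 -1.09601915  1.81108144  0.22892386  1.2263775
 -1.83228092]
(0.44, 0.215, 0.3) -0.5 [-1.18902895  0.09527415  0.71155099  1.88492677 -0.06709379  1.18520247
 -2.52525435]
(0.44, 0.215, 0.3) 3.141592653589793 [ 0.52758602  0.33097853 -1.30442117  1.80720532  0.33540925  1.26120944
  0.70267313]
(0.44, 0.215, 0.04) 0 [-0.04105513  0.50384556 -0.62492435  2.09909269  0.46788373  0.67677841
 -2.55053946]
(0.44, 0.215, 0.04) 0.5 [-0.02204663  0.5106245  -0.64995039  2.09810283  0.48726331  0.68369131
 -2.06818664]
(0.44, 0.215, 0.04) -0.5 [-0.95788676  0.46925351  0.52657337  2.15042617 -0.40367589  0.61700912
 -2.21513003]
(0.44, 0.215, 0.04) 3.141592653589793 [ 0.30171002  0.73464926 -1.13526211  2.08294661  0.87430696  0.91451782
  0.23148489]
2.225 [ 0.4399459  -0.20036904  0.29986442] [-6.13300852e-05  9.99999937e-01 -3.32773167e-04 -1.07838694e-04] [ 0.57241401 -0.02822926  0.20667656]
```

View pics/w1.png

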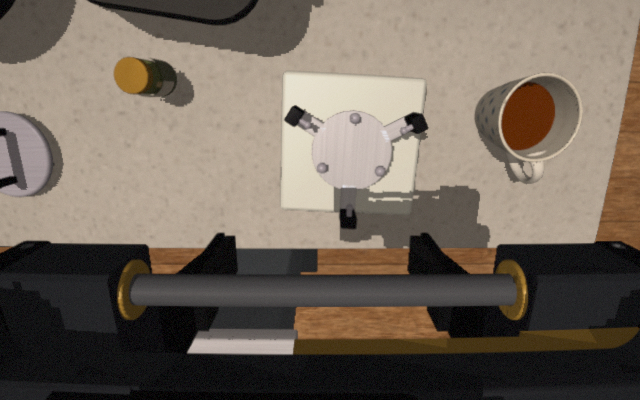

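The wrist view clearly shows the scale, with corners at (285,72), (425,79), (413,213) and (281,210). The three balls are near (355,118), (322,168) and (380,172). The display-side post is at (348,217), so scale +x points up in the image. The tray's edge is at the left.

Run:
```python
import cv2
im=cv2.imread("pics/w1.png"); c=im[60:235,270:440]; cv2.imwrite("pics/w1z.png",cv2.resize(c,None,fx=3.4,fy=3.4,interpolation=cv2.INTER_CUBIC))
```

```text
(no output)
```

View pics/w1z.png

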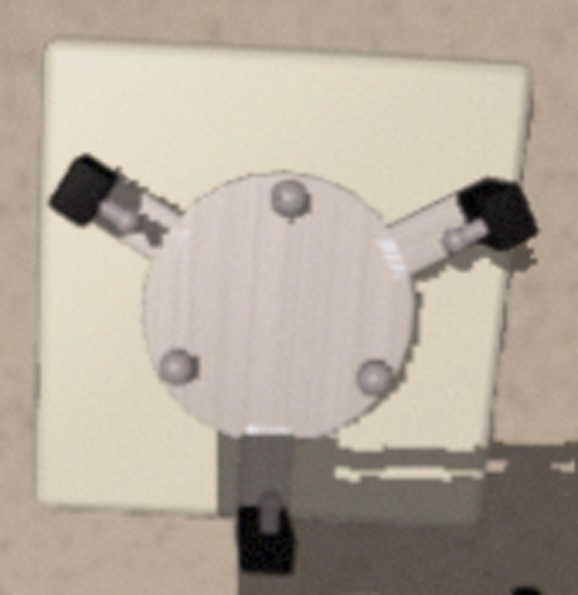

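In the zoom the balls are at (290,199), (179,367) and (374,378).

Run:
```python
from h import *
from scipy.optimize import least_squares
i=vision.camera_info("wrist"); i["T"]=np.load("w1.npy")
px=np.array([[290,199],[179,367],[374,378]])/3.4+[270,60]-.35
for z in [.05,.055,.06,.065,.07]:
    P=onz(i,px,z); print(z,[round(np.linalg.norm(P[a]-P[b])*1e3,1) for a,b in((0,1),(1,2),(2,0))],P.mean(0).round(4))
def model(v):
    a=v[3]+np.radians([0,120,-120]); return np.c_[v[0]+.038*np.cos(a),v[1]+.038*np.sin(a),np.full(3,v[2])]
r=least_squares(lambda v:(proj(i,model(v))-px).ravel(),[.44,-.2,.06,0]);print(r.x,r.fun)
# housing corners on z=.032
c=np.array([[47,40],[530,66],[478,522],[37,505]])/3.4+[270,60]-.35
C=onz(i,c,.032);print(C,C.mean(0),[np.linalg.norm(C[k]-C[k-1]) for k in range(4)])
```

```text
0.05 [np.float64(68.9), np.float64(68.7), np.float64(69.1)] [ 0.4521 -0.2354  0.05  ]
0.055 [np.float64(68.1), np.float64(67.9), np.float64(68.3)] [ 0.4529 -0.2349  0.055 ]
0.06 [np.float64(67.3), np.float64(67.1), np.float64(67.4)] [ 0.4537 -0.2345  0.06  ]
0.065 [np.float64(66.4), np.float64(66.2), np.float64(66.6)] [ 0.4544 -0.2341  0.065 ]
0.07 [np.float64(65.6), np.float64(65.4), np.float64(65.8)] [ 0.4552 -0.2336  0.07  ]
[ 0.45501165 -0.23374275  0.06861143 -0.05565958] [ 0.0437726   0.08918414 -0.10334225 -0.00719325  0.05828978 -0.08535437]
[[ 0.54440698 -0.15489539  0.032     ]
 [ 0.53630949 -0.32106106  0.032     ]
 [ 0.37056852 -0.31385138  0.032     ]
 [ 0.37752162 -0.1462116   0.032     ]] [ 0.45720165 -0.23400486  0.032     ] [np.float64(0.16711113384138232), np.float64(0.1663628515486785), np.float64(0.16589770086346964), np.float64(0.16778391842473975)]
```

Run:
```python
from h import *
im=vision.camera("scene"); c=im[222:262,252:306]; save("sc_tray",cv2.resize(c,None,fx=14,fy=14,interpolation=cv2.INTER_CUBIC))
```

```text
(no output)
```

View pics/sc_tray.png

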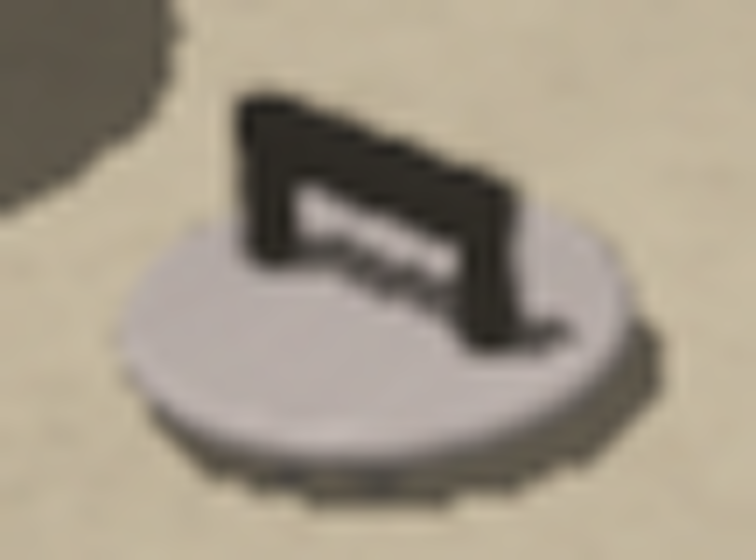

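```bash
cat >> h.py <<'E'
from scipy.spatial.transform import Rotation as Rn
def qtilt(beta,al,camtop=True):
    h=np.array([np.cos(beta),np.sin(beta),0]);u=np.array([0,0,1.])
    z=np.cos(al)*h-np.sin(al)*u; x=(np.sin(al)*h+np.cos(al)*u)*(1 if camtop else -1)
    R=np.c_[x,np.cross(z,x),z]; q=Rn.from_matrix(R).as_quat(); return q[[3,0,1,2]],R
E
python3 - <<'E'
from h import *
tray=np.array([.437,.218,0]); j0=bot.observe()["joints"]
for top,al,d,z in [(True,35,.2,.08),(True,45,.2,.09),(False,50,.12,.13),(False,65,.08,.15)]:
  for b in range(-60,181,30):
    q,R=qtilt(np.radians(b),np.radians(al),top)
    p=tray-d*np.array([np.cos(np.radians(b)),np.sin(np.radians(b)),0])+[0,0,z]
    j=planner.ik(p,q)
    if j is not None: print(top,al,b,p.round(3),np.round(j,2),round(np.abs(j-j0).max(),2))
E
```

```text
True 35 -60 [0.337 0.391 0.08 ] [-0.67  1.03 -1.    1.74  1.04  1.96  1.59] 2.84
True 35 -30 [0.264 0.318 0.08 ] [-0.7   0.99 -1.19  2.2   1.19  1.91  1.52] 2.77
True 35 90 [0.437 0.018 0.08 ] [ 0.7   0.64 -0.35  2.12 -0.81  1.02  1.02] 2.28
True 35 120 [0.537 0.045 0.08 ] [ 0.53  0.86 -0.49  1.65 -0.39  1.33  0.82] 2.07
True 35 150 [0.61  0.118 0.08 ] [ 0.28  1.08 -0.64  1.21 -0.08  1.71  0.78] 2.04
True 45 -60 [0.337 0.391 0.09 ] [-0.53  1.03 -1.19  1.78  1.08  1.92  1.58] 2.84
True 45 -30 [0.264 0.318 0.09 ] [-0.61  0.81 -1.18  2.22  1.15  1.66  1.68] 2.93
True 45 90 [0.437 0.018 0.09 ] [ 0.64  0.52 -0.36  2.14 -0.74  0.92  0.88] 2.14
True 45 120 [0.537 0.045 0.09 ] [ 0.51  0.76 -0.52  1.7  -0.31  1.23  0.74] 2.0
True 45 150 [0.61  0.118 0.09 ] [ 0.28  0.98 -0.64  1.3  -0.02  1.58  0.77] 2.03
True 45 180 [0.637 0.218 0.09 ] [ 0.02  1.13 -0.76  1.    0.26  1.88  0.93] 2.19
False 50 -60 [0.377 0.322 0.13 ] [-0.35  0.83 -1.16  1.89  1.02  1.74 -1.39] 1.0
False 50 -30 [0.333 0.278 0.13 ] [-0.45  0.49 -1.01  2.25  1.09  1.32 -1.11] 1.07
False 50 90 [0.437 0.098 0.13 ] [ 0.42  0.37 -0.33  2.19 -0.8   0.87 -2.42] 1.17
False 50 120 [0.497 0.114 0.13 ] [ 0.3   0.57 -0.36  1.84 -0.46  1.16 -2.39] 1.13
False 50 150 [0.541 0.158 0.13 ] [ 0.14  0.74 -0.44  1.54 -0.19  1.44 -2.29] 1.03
False 50 180 [0.557 0.218 0.13 ] [-0.04  0.86 -0.53  1.32  0.06  1.67 -2.12] 0.86
False 65 -60 [0.397 0.287 0.15 ] [-0.08  0.67 -1.23  1.96  0.92  1.46 -1.17] 0.99
False 65 -30 [0.368 0.258 0.15 ] [-0.12  0.34 -1.04  2.19  0.88  1.03 -0.66] 0.86
False 65 0 [0.357 0.218 0.15 ] [ 0.1   0.09 -1.02  2.38  0.83  0.59 -0.01] 1.25
False 65 90 [0.437 0.138 0.15 ] [-0.72  0.26  0.72  2.21 -0.8   0.91 -2.6 ] 1.34
False 65 120 [0.477 0.149 0.15 ] [ 0.19  0.41 -0.41  1.93 -0.3   1.   -2.64] 1.38
False 65 150 [0.506 0.178 0.15 ] [ 0.1   0.55 -0.48  1.72 -0.1   1.21 -2.4 ] 1.14
False 65 180 [0.517 0.218 0.15 ] [-0.01  0.65 -0.57  1.58  0.11  1.38 -2.16] 0.9
```

Run:
```python
from h import *
q,R=qtilt(np.pi/2,np.radians(50),False)
bot.move_ptp([.437,.088,.14],q); bot.wait(.2)
i=vision.camera_info("wrist"); im=vision.camera("wrist"); save("w2",im); np.save("w2.npy",np.array(i["T"]))
o=bot.observe(); print(o["t"],o["position"],np.array(i["T"])[:3,3])
save("w2r",im[::-1,::-1])
```

```text
3.7417 [0.43751256 0.08758765 0.14041103] [ 0.43797119 -0.07422431  0.21618852]
```

View pics/w2r.png

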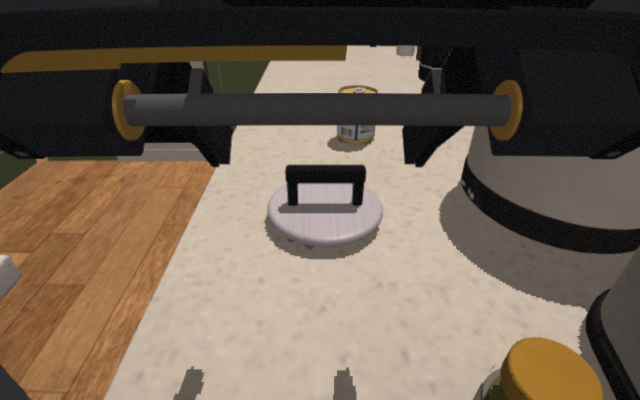

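Run:
```python
import cv2, numpy as np
im=cv2.imread("pics/w2r.png"); c=im[155:260,255:395].astype(float); c=np.clip(255*(c/255)**.6,0,255).astype(np.uint8); cv2.imwrite("pics/w2z.png",cv2.resize(c,None,fx=5.6,fy=5.6,interpolation=cv2.INTER_CUBIC))
```

```text
(no output)
```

View pics/w2z.png

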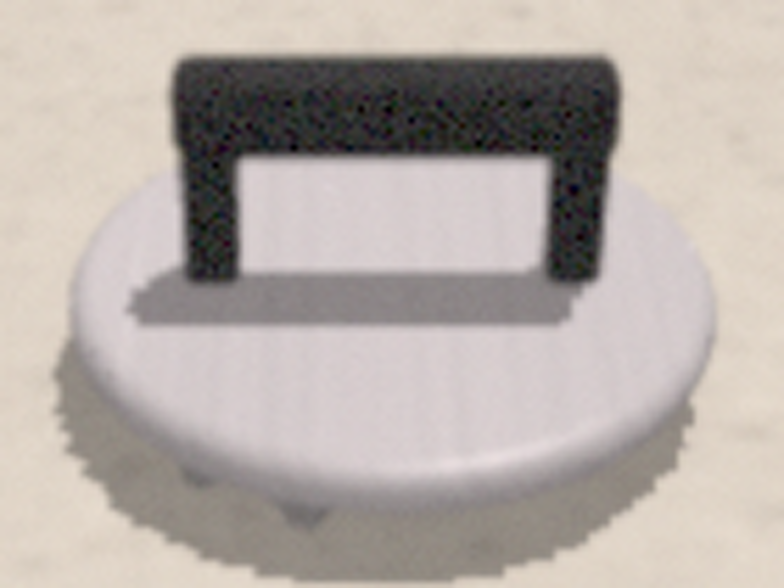

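The near side of the tray shows one grooved foot at left front, with its flanks at zoom (200,478) and (305,517). That is the -120° foot, so tray +x points along world +x. I'll check this numerically.

Run:
```python
from h import *
i=vision.camera_info("wrist"); i["T"]=np.load("w2.npy")
def px(z): 
    z=np.array(z,float)/5.6+[255,155]-.4
    return [639,399]-z
foot=onz(i,px([[200,480],[305,522]]),.003)
legs=onz(i,px([[212,280],[573,278]]),.019)
bar=onz(i,px([[176,65],[617,65]]),.064)
edge=onz(i,px([[72,310],[717,312]]),.014)
print(foot,legs,bar,edge)
c=edge.mean(0); print(c, legs.mean(0),bar.mean(0), [np.linalg.norm(a[1]-a[0]) for a in (foot,legs,bar,edge)])
for a in(legs,bar): d=a[1]-a[0]; print(np.arctan2(d[1],d[0]))
f=foot.mean(0)-[.437,.218,.003];print(np.degrees(np.arctan2(f[1],f[0])))
```

```text
[[0.41373462 0.17822286 0.003     ]
 [0.43145287 0.16775312 0.003     ]] [[0.41428142 0.21397059 0.019     ]
 [0.47841279 0.21481916 0.019     ]] [[0.41023629 0.21029445 0.064     ]
 [0.48226441 0.21065208 0.064     ]] [[0.38929823 0.21173504 0.014     ]
 [0.50412125 0.21148911 0.014     ]]
[0.44670974 0.21161207 0.014     ] [0.4463471  0.21439487 0.019     ] [0.44625035 0.21047326 0.064     ] [np.float64(0.02058037456209348), np.float64(0.0641369791304463), np.float64(0.07202901600654664), np.float64(0.11482328669171411)]
0.013230992959593043
0.0049652003102846455
-107.74745253324356
```

The foot's azimuth comes out at -120°, so tray yaw is about +0.01 and the centre is about (0.4465, 0.213). Next is a straight-down look in the same hand frame used for the scale.

Run:
```python
from h import *
bot.move_ptp([.446,.213,.25],quat(0)); bot.wait(.2)
i=vision.camera_info("wrist"); im=vision.camera("wrist"); save("w3",im); np.save("w3.npy",np.array(i["T"]))
o=bot.observe(); print(o["t"],o["position"],o["joints"])
for z in (.15,.1,.033): print(planner.ik([.446,.213,z],quat(0)))
save("w3z",cv2.resize(im[60:235,230:430],None,fx=3.2,fy=3.2,interpolation=cv2.INTER_CUBIC))
```

```text
4.85 [0.44620607 0.21071903 0.24869066] [-0.06864244  0.18711451 -0.52015442  1.89453202  0.10381746  1.08929243
 -2.20500808]
[-0.10681678  0.30256921 -0.50506233  2.0102396   0.18919717  0.87355699
 -2.28557631]
[-0.13478819  0.37414597 -0.48199164  2.05540432  0.24668555  0.76672644
 -2.33814404]
[-0.18744597  0.47987471 -0.42718531  2.10092088  0.33309344  0.62487149
 -2.41559431]
```

View pics/w3z.png

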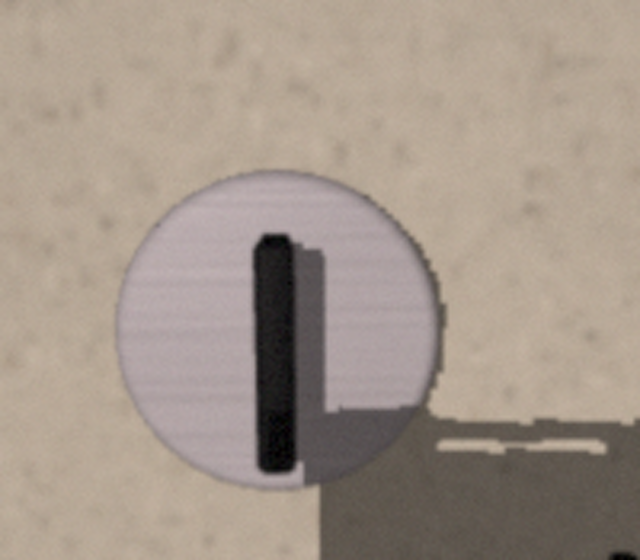

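Run:
```python
from h import *
i=vision.camera_info("wrist"); i["T"]=np.load("w3.npy")
f=lambda p:np.array(p,float)/3.2+[230,60]-.35
im=cv2.imread("pics/w3.png"); g=im.max(2)
m=((g<45)).astype(np.uint8); m[:,:290]=0; m[:,340:]=0; m[:120]=0;m[220:]=0
n,l,st,ce=cv2.connectedComponentsWithStats(m); k=1+st[1:,4].argmax(); ys,xs=np.where(l==k)
r=cv2.minAreaRect(np.c_[xs,ys].astype(np.float32)); print(r,st[k])
b=cv2.boxPoints(r); B=onz(i,b,.060); print(B,B.mean(0),[np.linalg.norm(B[a]-B[a-1]) for a in range(4)])
e=onz(i,f([[275,235],[276,472]]),.06);print("bar",e,e.mean(0),np.linalg.norm(e[1]-e[0]))
c=onz(i,f([[117,330],[438,328],[277,169],[277,490]]),.014);print("disc",c,c[:2].mean(0),c[2:].mean(0))
vx,vy,x0,y0=cv2.fitLine(np.c_[xs,ys].astype(np.float32),cv2.DIST_L2,0,.01,.01).ravel()
L=onz(i,[[x0,y0],[x0+30*vx,y0+30*vy]],.06);d=L[1]-L[0];print("yaw",np.arctan2(d[1],d[0]))
```

```text
((315.5, 170.0), (72.0, 11.0), 90.0) [310 134  12  73 816]
[[0.48598496 0.22242759 0.06      ]
 [0.48592438 0.21155191 0.06      ]
 [0.4112237  0.21199557 0.06      ]
 [0.4112879  0.22350872 0.06      ]] [0.44860524 0.21737095 0.06      ] [np.float64(0.07470488081173342), np.float64(0.010875855156486423), np.float64(0.07470199460063456), np.float64(0.011513332492430032)]
bar [[0.48684881 0.21689427 0.06      ]
 [0.40998899 0.21734615 0.06      ]] [0.4484189  0.21712021 0.06      ] 0.07686114857163123
disc [[0.44875467 0.27452735 0.014     ]
 [0.44884289 0.15976255 0.014     ]
 [0.50460272 0.21677526 0.014     ]
 [0.38807234 0.21789614 0.014     ]] [0.44879878 0.21714495 0.014     ] [0.44633753 0.2173357  0.014     ]
yaw -3.140560740798679
```

The bar centre measures (0.448, 0.217), yaw is about 0, and the length comes out at 76.9 against a nominal 76. The disc agrees, so I'll grasp.

Run:
```python
from h import *
bot.move_straight([.448,.2171,.1],feed=.2,frame=quat(0))
o=bot.observe(); print(o["t"],o["position"],o["ft_force"])
bot.move_straight([.448,.2171,.033],feed=.08,force_limit=8)
bot.wait(.2)
o=bot.observe(); print(o["t"],o["position"],o["orientation"],o["ft_force"],o["joints"])
im=vision.camera("wrist"); save("w4",im)
```

```text
5.75 [0.44866503 0.21751475 0.10076461] [-0.50369773 -1.19594197 -0.50323439]
6.9333 [0.44833809 0.21723472 0.03346593] [-2.03315121e-04  9.99999861e-01 -6.93663537e-05  4.80702037e-04] [-0.09240854 -0.20622191  0.08247758] [-0.19553055  0.48293549 -0.42443427  2.09270393  0.33161865  0.62849489
 -2.41861277]
```

View pics/w4.png

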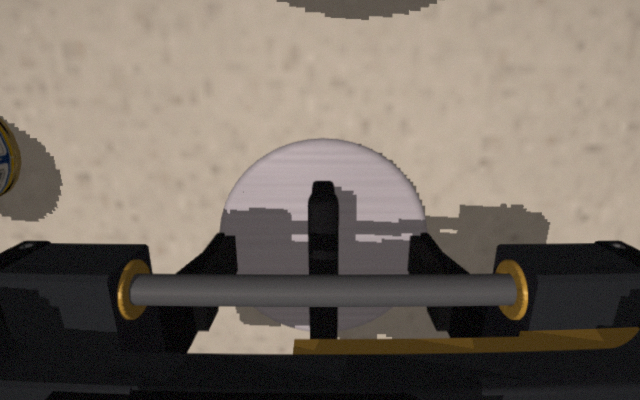

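The bar sits centred between the fingers (column 322), so I'll grip, lift and carry.

Run:
```python
from h import *
f0=bot.observe()["ft_force"]
move_gripper(0.0,force=60)
o=bot.observe(); print(o["t"],"open",o["opening"]*87,o["position"])
p=o["position"]
bot.move_straight([p[0],p[1],.12],feed=.12); bot.wait(.2)
o=bot.observe(); print(o["t"],"lift",o["ft_force"]-f0,o["moment"],o["opening"]*87,o["position"])
bot.move_straight([.446,.213,.25],feed=.25)
try:
    bot.move_ptp([.455,-.2337,.25],quat(-.0557))
except bot.MotionError as e: print(e)
bot.wait(.2)
o=bot.observe(); print(o["t"],o["position"],o["orientation"],o["ft_force"],o["joints"])
bot.move_straight([.455,-.2337,.16],feed=.12); bot.wait(.2)
i=vision.camera_info("wrist");im=vision.camera("wrist"); save("w5",im); np.save("w5.npy",np.array(i["T"])); save("s5",cv2.resize(vision.camera("scene")[140:250,280:420],None,fx=5,fy=5,interpolation=cv2.INTER_CUBIC))
o=bot.observe(); print(o["t"],o["position"],o["orientation"],o["ft_force"],o["moment"])
```

```text
8.175 open 12.180600715451943 [0.44797616 0.2170257  0.03296708]
9.25 lift [-1.11596767  0.69836127 -2.63487408] [ 0.02682384 -0.04577934 -0.01785257] 12.38425093607854 [0.44745856 0.21680382 0.11918496]
11.7583 [ 0.45547558 -0.23266824  0.25002961] [-9.92037975e-05  9.99640305e-01 -2.68188008e-02  5.93032353e-05] [ 0.3070726   0.0583662  -2.85339386] [ 0.57836986  0.18719426 -0.21671509  1.8713002   0.04494596  1.08774843
 -1.27999984]
12.9583 [ 0.45525002 -0.23383321  0.16051415] [ 2.43600118e-04  9.99611612e-01 -2.78629202e-02  4.72981842e-04] [ 0.20083314 -0.56334333 -2.36650923] [ 0.08459724 -0.03433354  0.02226184]
```

View pics/w5.png

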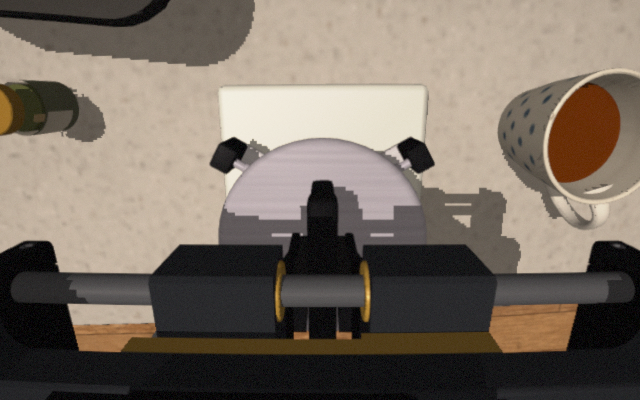

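View pics/s5.png

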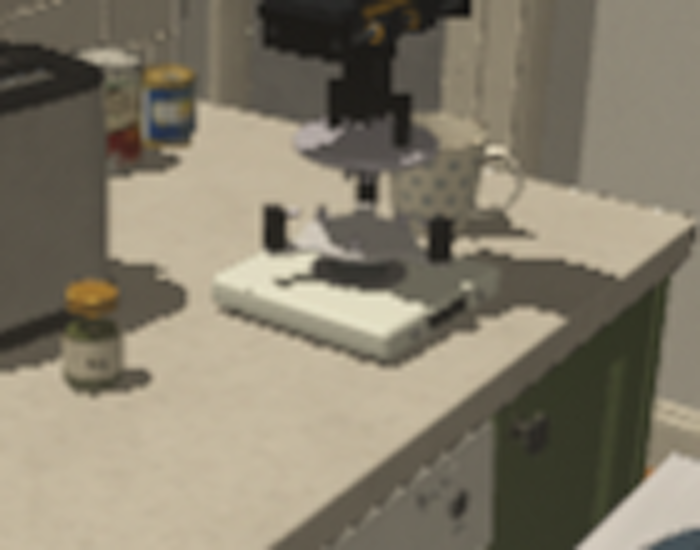

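The tray hovers centred: the posts at (229,155) and (415,155) are symmetric about the disc axis at column 321. Now I'll lower slowly by force.

Run:
```python
from h import *
i=vision.camera_info("wrist"); i["T"]=np.load("w5.npy"); c=onz(i,[[219.5,85],[427.5,85]],.032); print(c, c.mean(0)-[.086,0,0])
bot.move_straight([.455,-.2337,.13],feed=.06); bot.wait(.2)
o=bot.observe(); print(o["t"],o["position"],o["ft_force"],o["moment"])
r=bot.move_straight([.455,-.2337,.098],feed=.02,force_limit=2.5)
o=bot.observe(); print(r,o["t"],o["position"],o["ft_force"],o["moment"])
bot.wait(.15);o=bot.observe(); print(r,o["t"],o["position"],o["ft_force"],o["moment"])
```

```text
[[ 0.54566378 -0.15636386  0.032     ]
 [ 0.53650457 -0.32193152  0.032     ]] [ 0.45508418 -0.23914769  0.032     ]
13.8083 [ 0.45532269 -0.2338109   0.1303931 ] [ 0.29441799 -0.39952395 -2.99370478] [ 0.00566692 -0.02025886 -0.01726043]
True 14.6667 [ 0.45539182 -0.23365514  0.11509156] [1.15363775 0.64355668 1.69644267] [-0.05198038 -0.09108324 -0.02637553]
True 14.8167 [ 0.45522702 -0.23364672  0.11510216] [ 2.47756554 -0.81565861  2.81381903] [-0.07836352 -0.17257164  0.00438777]
```

Contact came at TCP z = 0.115, so home should be near 0.103. I'll press in small steps and log the force.

```bash
cat > press.py <<'E'
from h import *
import sys
x,y,z1,step,lim=map(float,sys.argv[1:6])
o=bot.observe(); z=o["position"][2]
while z>z1:
    z-=step
    r=bot.move_straight([x,y,z],feed=.02)
    o=bot.observe(); f=o["ft_force"]; print(round(o["t"],2),round(z,4),o["position"].round(4),f.round(2),o["moment"].round(2))
    if f[2]>lim: print("lim"); break
bot.wait(.2); o=bot.observe(); print("end",round(o["t"],2),o["position"].round(4),o["ft_force"].round(2),o["moment"].round(2),o["orientation"].round(4))
E
python3 press.py .4557 -.2337 .108 .001 13
```

```text
15.07 0.1141 [ 0.4563 -0.2338  0.1144] [3.15 0.98 2.9 ] [-0.03 -0.17 -0.04]
15.32 0.1131 [ 0.4561 -0.2338  0.1136] [ 0.76 -1.37  7.08] [ 0.02 -0.01 -0.04]
15.57 0.1121 [ 0.456  -0.234   0.1125] [1.02 0.11 5.13] [-0.04 -0.06  0.01]
15.82 0.1111 [ 0.4558 -0.2339  0.1111] [ 0.96 -0.65  3.14] [-0.12 -0.25  0.02]
16.07 0.1101 [ 0.4554 -0.2336  0.1096] [ 2.04 -1.92  0.32] [-0.15 -0.38  0.01]
16.32 0.1091 [ 0.4552 -0.2335  0.1084] [ 1.73 -1.57 -4.58] [-0.17 -0.42  0.03]
16.57 0.1081 [ 0.4551 -0.2334  0.1073] [ 1.38 -1.22 -6.55] [-0.12 -0.47 -0.04]
16.82 0.1071 [ 0.4552 -0.2334  0.1066] [ 2.32 -0.09 -7.05] [-0.07 -0.39 -0.03]
end 17.02 [ 0.4551 -0.2334  0.1067] [ 1.23 -0.56 -7.75] [-0.02 -0.29  0.01] [-7.000e-04  9.996e-01 -2.780e-02 -1.700e-03]
```

The tray is past the noses and the springs are pulling it down. I'll continue gently to the hard stop.

```bash
python3 press.py .4552 -.2335 .098 .0007 5
```

```text
17.27 0.106 [ 0.4552 -0.2335  0.1059] [ 1.13 -0.71 -7.16] [-0.08 -0.43 -0.06]
17.52 0.1053 [ 0.4553 -0.2335  0.1053] [ 1.8  -0.23 -6.3 ] [-0.08 -0.33  0.05]
17.77 0.1046 [ 0.4557 -0.2336  0.1048] [ 2.46 -0.55 -5.27] [-0.11 -0.49 -0.03]
18.02 0.1039 [ 0.456  -0.2337  0.1044] [ 2.63  0.09 -1.04] [-0.06 -0.55  0.02]
18.27 0.1032 [ 0.4563 -0.2337  0.1038] [3.69 0.58 0.23] [-0.02 -0.77 -0.03]
18.52 0.1025 [ 0.4565 -0.2338  0.1032] [ 4.7  -0.23  3.54] [-0.06 -1.1  -0.05]
18.77 0.1018 [ 0.4566 -0.2338  0.1028] [4.87 0.94 5.37] [ 0.04 -0.97  0.04]
lim
end 18.97 [ 0.4566 -0.2338  0.1027] [ 4.54 -0.59  5.3 ] [ 0.06 -0.97  0.02] [-0.000e+00  9.996e-01 -2.780e-02  5.000e-04]
```

The balls are guiding the tray towards +x (Fx = 4.5 N), so I'll follow sideways to relieve that.

Run:
```python
from h import *
for x in (.4565,.4575,.4585):
    bot.move_straight([x,-.2337,.1025],feed=.02); bot.wait(.15)
    o=bot.observe(); print(x,round(o["t"],2),o["position"].round(4),o["ft_force"].round(2),o["moment"].round(2))
    if o["ft_force"][0]<0.8: break
save("s6",cv2.resize(vision.camera("scene")[140:250,280:420],None,fx=5,fy=5,interpolation=cv2.INTER_CUBIC))
i=vision.camera_info("wrist");save("w6",vision.camera("wrist"))
```

```text
0.4565 19.37 [ 0.4567 -0.2338  0.1028] [ 2.93 -0.18  5.71] [ 0.06 -0.67 -0.01]
0.4575 19.77 [ 0.4568 -0.2338  0.1027] [0.98 1.17 7.28] [ 0.04 -0.35  0.01]
0.4585 20.17 [ 0.457  -0.2338  0.1025] [-0.17 -0.04  7.8 ] [0.08 0.   0.  ]
```

View pics/s6.png

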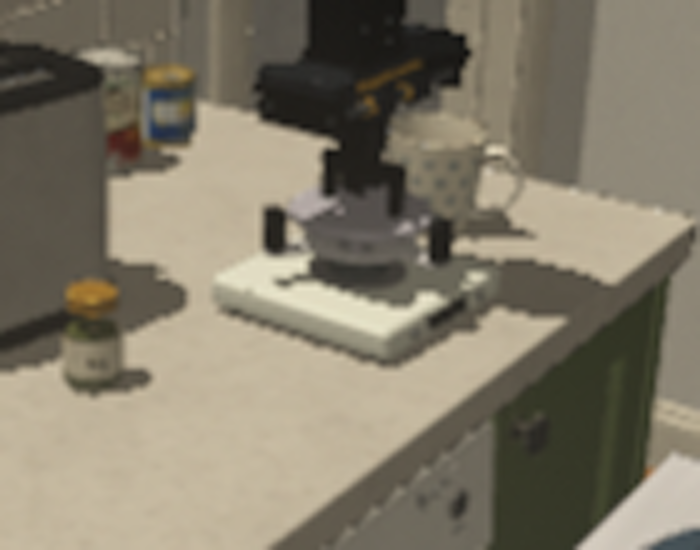

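View pics/w6.png

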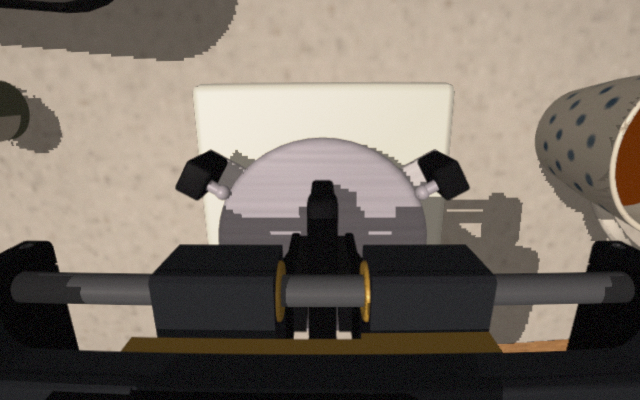

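Both far noses, at (222,190) and (425,190), now overlap the rim. Lateral force and moments are about 0, and z has dropped 12 mm from first contact as expected. I'll do one gentle firming press to about 12 N, well under the 23 N limit, then unload and compare.

```bash
sed -i 's/^o=bot.observe(); z=.*/z=float(sys.argv[6])/' press.py; python3 press.py .4585 -.2337 .0990 .0005 11.5 .1025
python3 - <<'E'
from h import *
bot.move_straight([.4585,-.2337,.1036],feed=.02); bot.wait(.2)
o=bot.observe(); print("unload",round(o["t"],2),o["position"].round(4),o["ft_force"].round(2),o["moment"].round(2))
E
```

```text
20.52 0.102 [ 0.457  -0.2338  0.1023] [-1.27  0.99  9.79] [ 0.11  0.19 -0.02]
20.77 0.1015 [ 0.457  -0.2338  0.102 ] [-0.95  0.87 11.03] [0.13 0.25 0.01]
21.02 0.101 [ 0.457  -0.2339  0.1018] [-1.25  1.81 14.29] [ 0.23  0.45 -0.02]
lim
end 21.22 [ 0.457  -0.2338  0.1018] [-2.3   0.47 13.16] [0.24 0.46 0.03] [-4.000e-04  9.996e-01 -2.810e-02 -2.500e-03]
unload 21.7 [ 0.4571 -0.2338  0.1031] [-2.54 -0.4   3.83] [-0.15  0.34 -0.  ]
```

Stiffness is about 10 N/mm, the cell's own rate, so the tray is on the balls. I'll release and check.

Run:
```python
from h import *
bot.move_straight([.4574,-.2337,.1035],feed=.02); bot.wait(.1)
o=bot.observe(); print(o["position"].round(4),o["ft_force"].round(2),o["moment"].round(2))
move_gripper(.5); bot.wait(.2)
o=bot.observe(); print("open",round(o["t"],2),o["position"].round(4),o["ft_force"].round(2),o["moment"].round(2),o["opening"])
bot.move_straight([.457,-.2337,.16],feed=.08)
bot.move_straight([.457,-.2337,.28],feed=.2); bot.wait(.2)
i=vision.camera_info("wrist");im=vision.camera("wrist");save("w7",im); np.save("w7.npy",np.array(i["T"]))
save("w7z",cv2.resize(im[60:240,250:450],None,fx=3.3,fy=3.3,interpolation=cv2.INTER_CUBIC))
save("s7",cv2.resize(vision.camera("scene")[160:220,310:390],None,fx=9,fy=9,interpolation=cv2.INTER_CUBIC))
o=bot.observe(); print(round(o["t"],2),o["ft_force"].round(2))
```

```text
[ 0.4571 -0.2337  0.1033] [-1.2  -0.1   1.53] [-0.22  0.13  0.02]
open 23.07 [ 0.4574 -0.2337  0.1035] [0.28 0.01 0.44] [ 0.03  0.02 -0.  ] 0.4956783272185697
24.98 [ 0.24 -1.29 -0.28]
```

View pics/w7z.png

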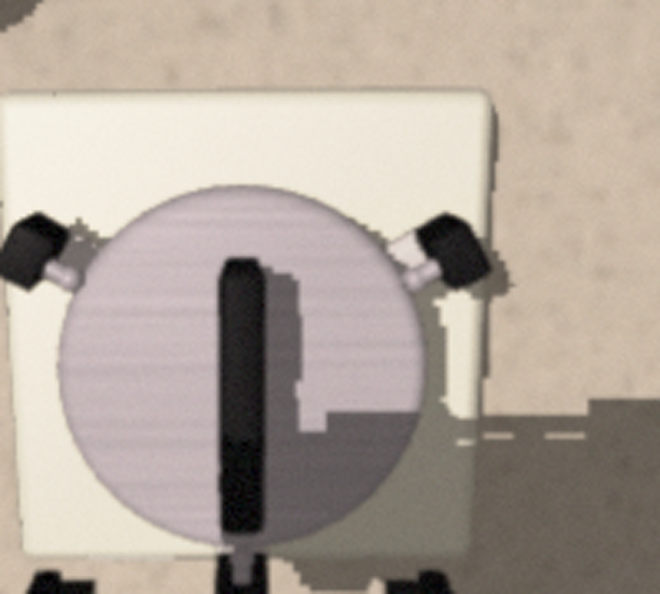

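View pics/s7.png

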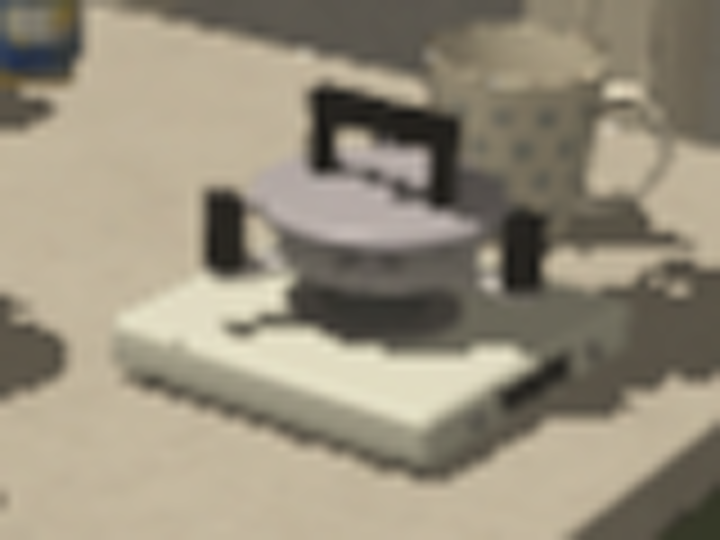

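The wrist view shows the tray concentric, with three noses at zoom (75,280), (415,280) and (243,570) meeting the rim. In the scene view it looks level. I'll take a closer look at the catches.

```bash
python3 - <<'E'
from h import *
bot.move_straight([.40,-.2337,.20],feed=.2); bot.wait(.2)
i=vision.camera_info("wrist");im=vision.camera("wrist");save("w8",im); np.save("w8.npy",np.array(i["T"]))
print(bot.observe()["t"])
E
python3 - <<'E'
import cv2
im=cv2.imread("pics/w8.png");cv2.imwrite("pics/w8z.png",cv2.resize(im[20:260,190:450],None,fx=2.5,fy=2.5,interpolation=cv2.INTER_CUBIC))
E
```

```text
25.875
```

View pics/w8z.png

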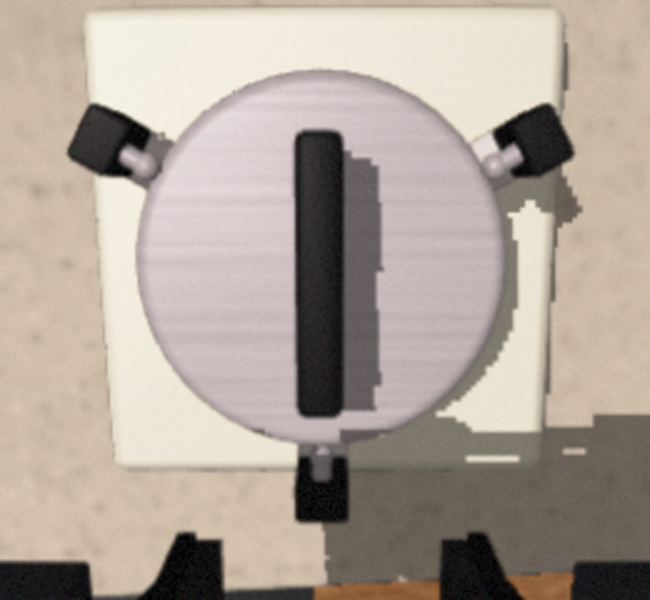

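Run:
```python
import cv2, numpy as np
im=cv2.imread("pics/w8.png").astype(float)
def z(a,b,c,d): return cv2.resize(np.clip(255*(im[a:b,c:d]/255)**.55,0,255).astype(np.uint8),(380,380),interpolation=cv2.INTER_CUBIC)
cv2.imwrite("pics/w8d.png",np.hstack([z(185,235,294,344),z(60,110,225,275)]))
```

```text
(no output)
```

View pics/w8d.png

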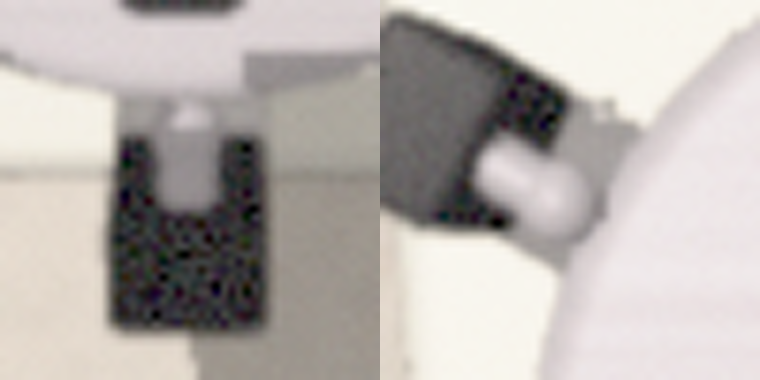

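The two far noses' balls are in plain view at the rim. The display-side nose at zoom (188,115) is seen at a less useful angle, so I'll take one oblique view for level and that catch. There is time: 26 of 42 s used.

Run:
```python
from h import *
j0=bot.observe()["joints"]; print(j0)
for al in (45,55):
 for b in (-60,-75,-90,-105,-120,60,75,90,105,120):
  q,R=qtilt(np.radians(b),np.radians(al),False); p=np.array([.457,-.2337,.17])-.12*np.array([np.cos(np.radians(b)),np.sin(np.radians(b)),0])
  j=planner.ik(p,q)
  if j is not None: print(al,b,p.round(3),np.round(j,2),np.abs(j-j0).max().round(2))
```

```text
[ 0.62033753  0.15799427 -0.20385295  2.03016398  0.0387837   0.95713638
 -1.22929809]
45 -75 [ 0.426 -0.118  0.17 ] [ 0.1   0.25 -0.52  2.31  1.06  1.11 -0.91] 1.02
45 -90 [ 0.457 -0.114  0.17 ] [ 0.09  0.38 -0.49  2.13  0.94  1.28 -0.98] 0.9
45 -105 [ 0.488 -0.118  0.17 ] [ 0.1   0.49 -0.46  1.94  0.83  1.42 -1.04] 0.79
45 -120 [ 0.517 -0.13   0.17 ] [ 0.14  0.59 -0.43  1.75  0.73  1.55 -1.11] 0.7
45 60 [ 0.397 -0.338  0.17 ] [ 0.89  0.51  0.16  1.85 -0.76  1.34 -2.22] 0.99
45 75 [ 0.426 -0.35   0.17 ] [ 0.85  0.61  0.12  1.67 -0.64  1.48 -2.17] 0.94
45 90 [ 0.457 -0.354  0.17 ] [ 0.8   0.69  0.06  1.5  -0.52  1.6  -2.11] 0.89
45 105 [ 0.488 -0.35   0.17 ] [ 0.75  0.77 -0.    1.35 -0.39  1.71 -2.05] 0.82
45 120 [ 0.517 -0.338  0.17 ] [ 0.69  0.83 -0.07  1.23 -0.25  1.81 -1.96] 0.85
55 -60 [ 0.397 -0.13   0.17 ] [ 0.29  0.05 -0.52  2.42  0.99  0.75 -0.47] 0.95
55 -75 [ 0.426 -0.118  0.17 ] [ 0.22  0.19 -0.52  2.27  0.9   0.97 -0.67] 0.86
55 -90 [ 0.457 -0.114  0.17 ] [ 0.19  0.31 -0.51  2.11  0.82  1.14 -0.81] 0.78
55 -105 [ 0.488 -0.118  0.17 ] [ 0.2   0.42 -0.48  1.95  0.74  1.29 -0.93] 0.7
55 -120 [ 0.517 -0.13   0.17 ] [ 0.22  0.52 -0.45  1.79  0.66  1.41 -1.04] 0.62
55 60 [ 0.397 -0.338  0.17 ] [ 0.84  0.44  0.13  1.88 -0.65  1.21 -2.35] 1.12
55 75 [ 0.426 -0.35   0.17 ] [ 0.81  0.53  0.1   1.72 -0.54  1.34 -2.25] 1.03
55 90 [ 0.457 -0.354  0.17 ] [ 0.77  0.61  0.05  1.57 -0.43  1.45 -2.17] 0.94
55 105 [ 0.488 -0.35   0.17 ] [ 0.73  0.68 -0.01  1.43 -0.32  1.55 -2.07] 0.84
55 120 [ 0.517 -0.338  0.17 ] [ 0.68  0.74 -0.08  1.33 -0.2   1.64 -1.97] 0.74
```

Run:
```python
from h import *
bot.move_straight([.42,-.19,.25],feed=.25)
q,R=qtilt(-np.pi/2,np.radians(45),False)
bot.move_ptp([.457,-.104,.17],q); bot.wait(.2)
i=vision.camera_info("wrist");im=vision.camera("wrist"); np.save("w9.npy",np.array(i["T"]))
print(bot.observe()["t"],np.array(i["T"])[:3,3]); save("w9",im); im=im[::-1,::-1]; save("w9r",im)
```

```text
27.425 [0.45802547 0.06331579 0.23179474]
```

View pics/w9r.png

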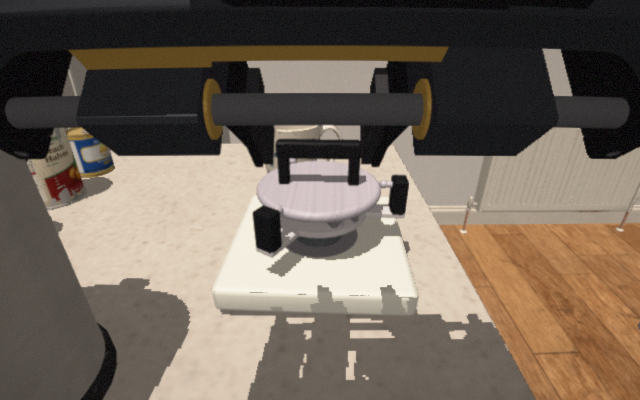

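Run:
```python
import cv2, numpy as np
im=cv2.imread("pics/w9r.png").astype(float)
c=np.clip(255*(im[130:260,240:420]/255)**.7,0,255).astype(np.uint8)
cv2.imwrite("pics/w9z.png",cv2.resize(c,None,fx=4.4,fy=4.4,interpolation=cv2.INTER_CUBIC))
```

```text
(no output)
```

View pics/w9z.png

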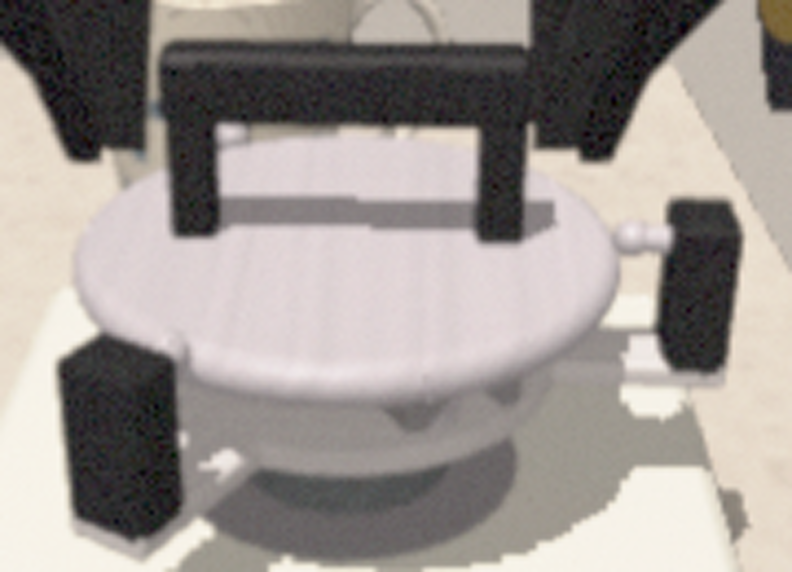

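The oblique view shows all three noses above the rim's widest edge: (632,238) on the display side, (175,345) near and (232,132) far. The rim extremes at (75,265) and (620,270) are level. I'll back off and hand in.

Run:
```python
from h import *
bot.move_straight([.457,-.08,.22],feed=.15); bot.wait(.3)
o=bot.observe(); print(o["t"],o["ft_force"].round(2),np.abs(o["joint_velocities"]).max())
save("s9",cv2.resize(vision.camera("scene")[140:290,180:420],None,fx=3.3,fy=3.3))
print(bot.sign_off())
```

```text
28.2417 [-0.12  0.32  0.34] 0.00468724345178057
the job is handed in; nothing more can be done
None
```

View pics/s9.png

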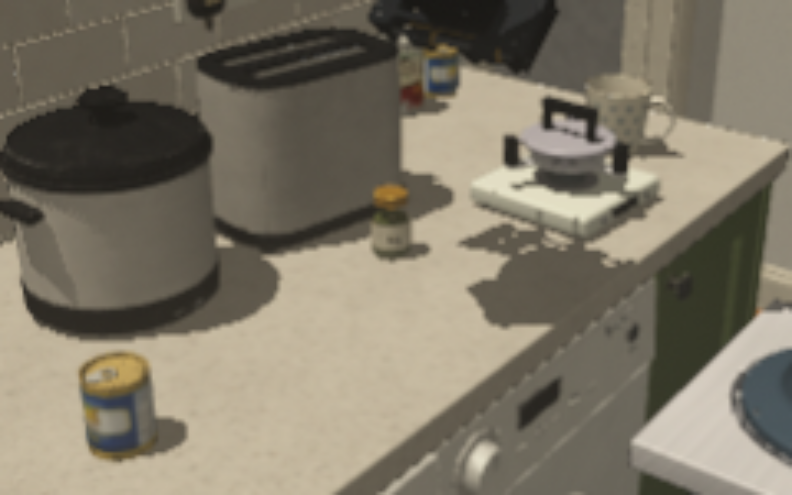

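The tray is back on the scale, all three catches look closed over its rim, and I let go and handed the job in at about 28 s of the 42 s allowed. I gripped the bar at 60 N and set the tray down with its x along scale x. I then pressed it past the noses (about 7 N) until the balls stopped it, and firmed it with one short press that peaked at 14.3 N.

**Seating:** The tray dropped about 12 mm from first contact. At the bottom the stiffness matched the weighing cell's, about 10 N/mm. Before release the force and moment on the tool were near zero.

**Catches and level:** The oblique wrist view shows all three noses above the rim's widest edge and the disc level. I judged this from pictures only, since the catch and load-cell readings themselves are not available.

**Surroundings:** In the last scene picture the jar, tin and mug stand where they were, and the robot touches nothing.

**Disagreements:**
- My camera estimate of the carrier was about 2 mm short in x. The balls drew the tray across, with up to 4.9 N sideways until I followed it.
- My corner picks made the housing 167 mm wide instead of 172 mm.
- In the straight-down close-up the noses looked level with the rim edge, where I expected up to about 1 mm of overlap. I relied on the oblique view there.

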